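# Load the socket carousel and index it one click

### The job

Stand the loose socket with the yellow sleeve upright in the empty pocket of the socket carousel that is at the green pointer. Then turn the carousel one click clockwise, as seen from above, so that the next empty pocket stops at the pointer, and let go. The two sockets already loaded stay standing in their pockets, and the plain steel socket stays where it is.

Things in the scene. Friction and masses are not known exactly. Their poses are not given: they have to be found in the camera images.
- yellow_socket_mid (a point): Deep socket with a bright yellow sleeve, standing loose on the grey mat (mat top at z = 0.07, on a plywood platform): the one to load. Stands upright on its flat end, 54 mm tall, 38 mm across (round); point at its centre, 27 mm above its underside, z axis up its length. About 0.25 kg.
- pocket (a point): The empty carousel pocket that is at the green pointer at the start (it moves with the tray): a round black cup, inner diameter 58 mm, outer 64 mm, wall 7 mm high. Point at the centre of its white floor, 24 mm above the mat; z up. The carousel is a grey disc 232 mm across with five such pockets, centres 80 mm from its axis; the pointer, 43 mm high, stands on the fixed base outside the rim.
- knob (a point): Grip point of the carousel's knob, on the tray's axis, 98 mm above the mat. The knob is a black bar 46 mm long, 14 mm thick, 34 mm high (78 to 112 mm above the mat) on a 20 mm steel shaft, fixed to the tray. Its long side always runs along the line from the axis to the point listed as pocket; this point's x axis runs along the bar, y across the 14 mm.
- turntable (a joint): Angle of the tray, rad: 0 at the start, growing as it turns clockwise seen from above (pocket to pocket 72 degrees = 1.257). It has a spring click (detent) at each multiple of 1.257, which resists by at most about 0.1 N m and pulls the tray to the nearest click; turn range is ample both ways.
- steel_socket_mid (a point): Plain bare steel socket without a sleeve, loose on the mat; does not belong in the carousel and must stay where it is. Stands upright on its flat end, 54 mm tall, 38 mm across (round); point at its centre, 27 mm above its underside, z axis up its length.
- blue_socket_mid (a point): Blue-sleeved socket already loaded in the pocket next to the pointer's, clockwise from it. Stands upright on its flat end, 54 mm tall, 38 mm across (round); point at its centre, 27 mm above its underside, z axis up its length.
- red_socket_mid (a point): Red-sleeved socket already loaded in the pocket after the blue one's, clockwise. Stands upright on its flat end, 54 mm tall, 38 mm across (round); point at its centre, 27 mm above its underside, z axis up its length.

How it is judged:
On the way:
1. the yellow socket stands in the pocket at the pointer, the carousel not yet turned (horizontal distance between yellow_socket_mid and pocket below 0.014 m and z of yellow_socket_mid in the frame of pocket between 0.02 and 0.032 m and angle between yellow_socket_mid's own z axis and vertical below 0.17 rad and value of joint turntable between -0.2 and 0.2 rad), for 0.2 s.
At the end, for the whole second after the job is handed in: The carousel rests one click (72 degrees, within 10) clockwise of its start; the yellow socket stands upright (within 10 degrees) on the floor of the pocket that was at the pointer; the blue and red sockets still stand upright in their pockets; the steel socket stands within 30 mm of where it was (horizontal distance between yellow_socket_mid and pocket below 0.014 m and z of yellow_socket_mid in the frame of pocket between 0.02 and 0.032 m and angle between each of yellow_socket_mid, blue_socket_mid, red_socket_mid, steel_socket_mid's own z axis and vertical below 0.17 rad and value of joint turntable between 1.08164 and 1.43164 rad and velocity of joint turntable between -0.05 and 0.05 rad/s and z of each of blue_socket_mid, red_socket_mid in the frame of pocket below 0.032 m and horizontal distance between blue_socket_mid and knob between 0.065 and 0.095 m and horizontal distance between red_socket_mid and knob between 0.065 and 0.095 m and distance of steel_socket_mid from where it was at the start of the episode below 0.03 m); the robot touches nothing.
It fails at once if the carousel is turned beyond one click (more than 35 degrees past it) (value of joint turntable above 1.86664 rad).
It fails at once if the carousel is turned counter-clockwise by more than half a click (value of joint turntable below -0.63 rad).
It also fails if it takes over 48 s, if anything falls off the work surface, if the arm or the gripper's body presses on something with over 40 N, if the wrist force passes 120 N, or if a joint passes its speed limit or range.

### The arm

A 6-joint arm with a two-finger parallel gripper is mounted at the origin on a cart in front of the work surface, level with it; the furniture and walls round the work are solid. World frame = base frame: x ahead of the robot, y to its left, z up, the work surface at z = 0. Lengths are in m, angles in rad, forces in N, time in s.
With the tool pointing down it reaches from about 0.325 to 0.925 m from the base axis. Payload 3.1 kg.
Tool frame: the origin (TCP) lies between the finger pads; the fingertips stand 8 mm ahead of it and the grasp point (between the pads) lies 11 mm behind it; z points along the fingers, y is the line along which they close (so a half turn about z gives the same grasp; the last joint's range is limited). The gripper opens to 85 mm and grips with 20 to 120 N. Pads are 22 mm wide; open, the fingers measure 114 mm over their backs; the gripper's body (76 mm by 85 mm) begins 54 mm behind the grasp point. The pads swing forward as they close: fully open they stand 13 mm farther back than shut.
Start: joints at [1.228, 0.217, 1.613, -0, 1.311, -0.112], TCP at [0.143, 0.608, 0.239] pointing down, gripper open.
Joint ranges: [-2.75, 2.75], [-0.78, 2.1], [0.31, 2.55], [-1.13, 4.27], [0.13, 2.63], [-2.58, 2.58]. Speed limits (rad/s): [2.79, 2.79, 3.14, 3.14, 3.14, 3.14].

### API

Orientations are given as [roll, pitch, yaw] about the fixed x, y, z axes, in that order (R = Rz(yaw) Ry(pitch) Rx(roll)).
In Python, from cell import observe, read_camera, ticket gives the robot as it stands.
- The arm moves only by the tool send_rows, never from a script. Its argument "targets" is text: rows parted by semicolons, each of 7 numbers parted by spaces: the opening, from 0 (shut) to 1 (fully open), then the shift along the tool's x, y, z in m, then the turn, a rotation vector about the tool's x, y, z in rad. In form: claw dx dy dz rx ry rz; .... A call has 1 to 20 rows; each row is the pose to reach, as a shift and turn from the pose commanded when the call began, along the tool's axes at that moment; what a row does not reach only later rows make up. A row lasts 1/10 s, in which the tool goes at most 50 mm and 8.59 degrees, less where a joint would pass 70% of its speed; a pose out of reach is approached as far as the arm can. A call with a gripper value outside its range is refused whole. The fingers move at their own pace and stop on an object; "force" is the grip in N (left out, the last holds). Time passes only in rows, so rows that repeat a pose let the fingers close. It gives the time, the measured TCP pose, the force, the opening and the grip force at its end, in the units of the state.
- observe(): the state, without advancing time (a new reading comes with each control period).
- read_camera(name): name is "scene" or "top" or "wrist"; returns a dict with "frame" (480x640x3 uint8, blue, green, red), "range_z" (480x640 float32, m along the optical axis (not along the pixel's ray), 0 where there is no reading), "fx", "fy", "cx", "cy" (pixels), "k1" (the pictures are not rectified: a ray, as slopes to the right and down, at radius r is drawn at 1 + k1 r^2 times it, then the intrinsics apply), "R" (3x3) and "t" (3): a world point X has camera coordinates R X + t. Camera axes: x right, y down, z forward; pixel columns grow to the right and rows downward; lengths in m; the calibration is good to about 2 mm. A picture is of the moment at which its call begins.
- ticket.job_done(): hands the job in; it is judged then, once.
The state is a dict: "clock": time; "joints": joint angles; "dq": joint speeds; "effort": joint torques, N m; "ee_pos": TCP position; "tcp_rot": TCP orientation; "wrist_force": force on the tool from outside, world axes, zero at the start; "ft_torque": the same for the moment, N m; "grip_width": finger opening in m; "grasp_force": force on a finger pad.
Only numpy, scipy, OpenCV 4.12 (cv2) and the standard library are available. Lean on these libraries where they do the work, as an engineer would, in place of code of your own. Each camera call takes 0.05 s, during which the arm holds its last target. There are 200 camera calls.

## Working session

There is one attempt and no reset: what is moved stays moved. The work goes in short steps, Python scripts to look and compute and a tool call to move; the robot and the scene stay as the last step left them, time stands still between calls to the robot, and variables do not carry over. Pictures are saved under pics/ and viewed, at most 10 in all, crops included, and the job is handed in when it is done.

Besides the shell and the picture viewer there is one more tool, called after "Emit:" as name(argument=value, ...) on one line, values as JSON. send_rows: Moves the arm, as the interface text tells. Its arguments: {"type":"object","properties":{"targets":{"type":"string"},"force":{"type":"number"}},"required":["targets"]}

```bash
mkdir -p pics; cat > h.py <<'E'
import numpy as np,cv2
from cell import observe,read_camera,ticket
def cloud(c):
    v,u=np.mgrid[0:480,0:640]
    K=np.array([[c['fx'],0,c['cx']],[0,c['fy'],c['cy']],[0,0,1.]])
    p=np.stack([u,v],-1).reshape(-1,1,2).astype(float)
    s=cv2.undistortPoints(p,K,np.array([c['k1'],0,0,0,0.])).reshape(480,640,2)
    z=c['range_z'];X=np.dstack([s*z[...,None],z])
    W=(X-np.array(c['t']))@np.array(c['R'])
    W[z==0]=np.nan
    return W
E
python3 - <<'E'
from h import *
print(observe())
for n in('top','scene'):
    c=read_camera(n);cv2.imwrite(f'pics/{n}0.png',c['frame']);np.save(n+'.npy',cloud(c))
    np.save(n+'_f.npy',c['frame'])
E
```

```text
{'clock': 0.0, 'joints': array([ 1.22777619e+00,  2.17765237e-01,  1.61498441e+00,  2.50248919e-05,
        1.31129740e+00, -1.12202556e-01]), 'dq': array([ 0.00016027,  0.00143053,  0.00209557, -0.00070832, -0.00019315,
       -0.00059275]), 'effort': array([-7.83177597e-05, -3.96845055e+01, -3.03853762e+01, -1.88543613e-04,
        9.74967872e-03,  1.25342723e-05]), 'ee_pos': array([0.14267834, 0.60765266, 0.23793513]), 'tcp_rot': array([-3.13915640e+00, -2.98830691e-04,  2.91076826e+00]), 'wrist_force': array([ 0.43228028, -0.66805127,  0.0423046 ]), 'ft_torque': array([ 0.00592322, -0.02415195, -0.00449203]), 'grasp_force': 0.0, 'grip_width': 0.08546051303739403}
```

View pics/top0.png

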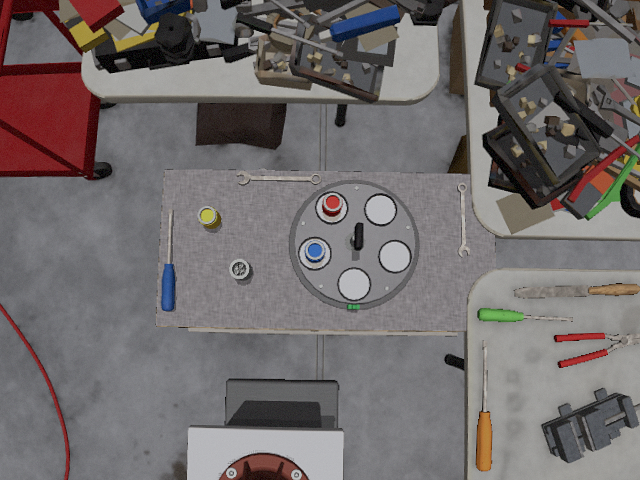

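View pics/scene0.png

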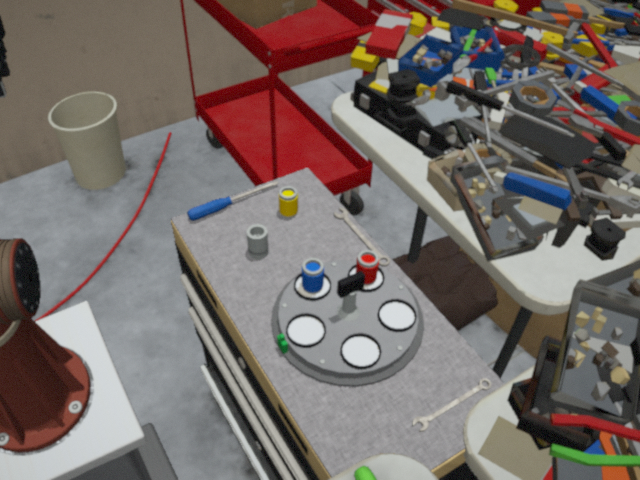

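The top view shows yellow at (209,217), steel at (240,269), blue at (315,252), red at (331,206), the knob at (359,236), the pocket at (353,284) and the pointer at (353,307). The scene view agrees with this.

```bash
python3 - <<'E'
from h import *
for n in('top','scene'):
    W=np.load(n+'.npy');f=cv2.cvtColor(np.load(n+'_f.npy'),cv2.COLOR_BGR2HSV).astype(int)
    H,S,V=f[...,0],f[...,1],f[...,2]
    print(n)
    def rep(l,m):
        p=W[m];p=p[~np.isnan(p).any(1)]
        if len(p):print(l,len(p),'med',np.median(p,0).round(4),'mid',((p.min(0)+p.max(0))/2).round(4),'ext',np.ptp(p,axis=0).round(3),'zmax',p[:,2].max().round(4))
    x,y,z=W[...,0],W[...,1],W[...,2]
    B=(x>.2)&(x<.8)&(y>-.45)&(y<.5)&(z>.05)&(z<.25)
    rep('mat',B&(abs(z-.07)<.01))
    rep('yellow',B&(H>20)&(H<36)&(S>130)&(z>.085))
    rep('blue',B&(H>100)&(H<125)&(S>150)&(z>.1))
    rep('red',B&((H<8)|(H>172))&(S>150)&(z>.1))
    rep('green',B&(H>45)&(H<80)&(S>120)&(V>50))
    rep('knob',B&(z>.165))
    # standing clusters
    m=(B&(z>.108)&(z<.24)).astype(np.uint8)
    k,L,st,_=cv2.connectedComponentsWithStats(m)
    for i in range(1,k):
        if st[i,4]>20: rep(('cl',st[i,:4].tolist()),L==i)
    w=(B&(S<40)&(V>190)&(z>.08)&(z<.105)).astype(np.uint8)
    k,L,st,_=cv2.connectedComponentsWithStats(w)
    for i in range(1,k):
        if st[i,4]>60: rep(('white',st[i,:4].tolist()),L==i)
E
```

```text
top
mat 38300 med [ 0.5018 -0.0461  0.0703] mid [ 0.5    -0.1166  0.07  ] ext [0.6   0.667 0.02 ] zmax 0.08
yellow 244 med [0.5627 0.1053 0.1165] mid [ 0.6396 -0.1637  0.1303] ext [0.188 0.57  0.09 ] zmax 0.1754
blue 199 med [ 0.4996 -0.0946  0.1412] mid [ 0.5965 -0.2636  0.1383] ext [0.233 0.371 0.076] zmax 0.1763
red 248 med [ 0.5866 -0.1257  0.1405] mid [ 0.6127 -0.2777  0.1401] ext [0.224 0.343 0.079] zmax 0.1794
green 338 med [ 0.3902 -0.4219  0.1059] mid [ 0.5857 -0.3034  0.1526] ext [0.421 0.293 0.143] zmax 0.2243
knob 1472 med [ 0.7059 -0.4249  0.1958] mid [ 0.6493 -0.3065  0.2075] ext [0.301 0.287 0.085] zmax 0.25
('cl', [482, 80, 28, 11]) 153 med [ 0.7958 -0.4125  0.2123] mid [ 0.7946 -0.4113  0.204 ] ext [0.011 0.042 0.042] zmax 0.2248
('cl', [510, 89, 14, 23]) 130 med [ 0.752  -0.4396  0.2379] mid [ 0.7547 -0.4376  0.2367] ext [0.04  0.025 0.007] zmax 0.24
('cl', [482, 98, 45, 90]) 1383 med [ 0.6886 -0.4312  0.1661] mid [ 0.6946 -0.4219  0.1741] ext [0.125 0.056 0.132] zmax 0.24
('cl', [322, 193, 21, 24]) 387 med [ 0.5846 -0.1239  0.1416] mid [ 0.5865 -0.1241  0.1298] ext
[... 2487 characters left out ...]
.1046  0.0956] ext [0.035 0.027 0.005] zmax 0.0979
('white', [380, 303, 34, 25]) 650 med [ 0.5887 -0.2186  0.0962] mid [ 0.5883 -0.2187  0.0963] ext [0.053 0.055 0.009] zmax 0.1007
('white', [288, 317, 35, 27]) 709 med [ 0.4445 -0.1682  0.096 ] mid [ 0.4449 -0.1694  0.0977] ext [0.054 0.058 0.014] zmax 0.1048
('white', [343, 337, 36, 29]) 789 med [ 0.4986 -0.2453  0.096 ] mid [ 0.4986 -0.2456  0.0957] ext [0.054 0.054 0.011] zmax 0.1013
('white', [468, 384, 43, 56]) 1077 med [ 0.6078 -0.4317  0.0851] mid [ 0.6123 -0.4306  0.0859] ext [0.116 0.039 0.01 ] zmax 0.0909
('white', [380, 456, 45, 15]) 222 med [ 0.4533 -0.4265  0.0843] mid [ 0.4503 -0.4258  0.0845] ext [0.042 0.048 0.007] zmax 0.088
```

Emit:
send_rows(targets="1 -0.15 -0.11 0.01 0 0 -0.1; 1 -0.525 -0.39 0.038 0 0 -0.231; 1 -0.525 -0.39 0.038 0 0 -0.231; 1 -0.525 -0.39 0.038 0 0 -0.231; 1 -0.525 -0.39 0.038 0 0 -0.231; 1 -0.525 -0.39 0.038 0 0 -0.231; 1 -0.525 -0.39 0.038 0 0 -0.231; 1 -0.525 -0.39 0.038 0 0 -0.231; 1 -0.525 -0.39 0.038 0 0 -0.231; 1 -0.525 -0.39 0.038 0 0 -0.231; 1 -0.525 -0.39 0.038 0 0 -0.231; 1 -0.525 -0.39 0.038 0 0 -0.231; 1 -0.525 -0.39 0.038 0 0 -0.231; 1 -0.525 -0.39 0.038 0 0 -0.231; 1 -0.525 -0.39 0.038 0 0 -0.231; 1 -0.525 -0.39 0.038 0 0 -0.231; 1 -0.525 -0.39 0.038 0 0 -0.231; 1 -0.525 -0.39 0.038 0 0 -0.231; 1 -0.525 -0.39 0.038 0 0 -0.231; 1 -0.525 -0.39 0.038 0 0 -0.231", force=40)

```text
clock: 2.1
ee_pos: [0.5645, 0.1094, 0.2015]
tcp_rot: [3.142, 0.0, -3.14]
wrist_force: [0.0, -1.0, -0.2]
grip_width: 0.0851
grasp_force: 0.0
```

```bash
python3 - <<'E'
from h import *
s=observe();print(s['clock'],s['ee_pos'],s['tcp_rot'],s['joints'])
c=read_camera('wrist');cv2.imwrite('pics/w1.png',c['frame']);W=cloud(c)
f=cv2.cvtColor(c['frame'],cv2.COLOR_BGR2HSV).astype(int)
m=(W[...,2]>.112)&(W[...,2]<.135)&(W[...,0]>.5)&(W[...,0]<.63)&(W[...,1]>.05)&(W[...,1]<.17)
p=W[m];print(len(p),p.min(0),p.max(0))
p=W[m&(f[...,1]>130)&(f[...,0]>18)&(f[...,0]<38)];print(len(p),p.min(0),p.max(0),(p.min(0)+p.max(0))/2)
E
```

```text
2.1 [0.56452599 0.10939522 0.20149739] [ 3.14156685e+00  2.95221197e-04 -3.14021186e+00] [ 6.93711507e-02  1.46641788e-01  1.76842127e+00  6.04222629e-06
  1.22623331e+00 -1.50280802e+00]
2691 [0.54798922 0.09102686 0.11209503] [0.58404423 0.12840779 0.1260256 ]
1408 [0.54798922 0.09165153 0.11209503] [0.57992752 0.12830581 0.1222622 ] [0.56395837 0.10997867 0.11717861]
```

View pics/w1.png

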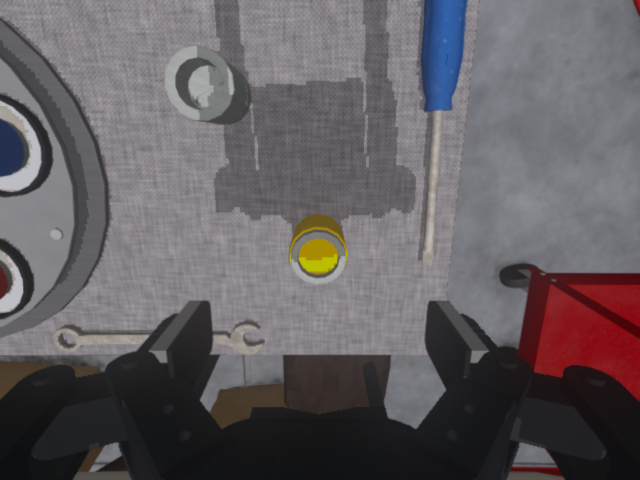

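The wrist view shows yellow at (318,257), centred between the fingers at about (0.566, 0.110). I'm descending and gripping.

Emit:
send_rows(targets="1 -0.001 0 0.04 0 0 0; 1 -0.001 0 0.075 0 0 0; 1 -0.001 0 0.095 0 0 0; 1 -0.001 0 0.107 0 0 0; 1 -0.001 0 0.107 0 0 0; 0.2 -0.001 0 0.107 0 0 0; 0.2 -0.001 0 0.107 0 0 0; 0.2 -0.001 0 0.107 0 0 0; 0.2 -0.001 0 0.107 0 0 0; 0.2 -0.001 0 0.107 0 0 0; 0.2 -0.001 0 0.107 0 0 0; 0.2 -0.001 0 0.107 0 0 0; 0.2 -0.001 0 0.107 0 0 0; 0.2 -0.001 0 0.107 0 0 0; 0.2 -0.001 0 0.107 0 0 0; 0.2 -0.001 0 0.107 0 0 0", force=40)

```text
clock: 3.75
ee_pos: [0.5672, 0.1089, 0.096]
tcp_rot: [3.141, 0.003, -3.141]
wrist_force: [-0.8, 0.9, 6.1]
grip_width: 0.0369
grasp_force: 40.5
```

Emit:
send_rows(targets="0.2 0 0 -0.03 0 0 0; 0.2 0 0 -0.07 0 0 0; 0.2 0 0 -0.11 0 0 0; 0.2 0.02 -0.03 -0.13 0 0 0; 0.2 0.035 -0.07 -0.13 0 0 0; 0.2 0.05 -0.11 -0.13 0 0 0; 0.2 0.065 -0.15 -0.13 0 0 0; 0.2 0.085 -0.19 -0.13 0 0 0; 0.2 0.1 -0.225 -0.13 0 0 0; 0.2 0.11 -0.25 -0.13 0 0 0; 0.2 0.118 -0.268 -0.13 0 0 0; 0.2 0.122 -0.278 -0.13 0 0 0; 0.2 0.122 -0.278 -0.13 0 0 0; 0.2 0.122 -0.278 -0.13 0 0 0; 0.2 0.122 -0.278 -0.13 0 0 0")

```text
clock: 5.25
ee_pos: [0.4441, -0.1684, 0.224]
tcp_rot: [3.141, -0.0, -3.14]
wrist_force: [0.4, -0.8, -3.2]
grip_width: 0.0371
grasp_force: 41.0
```

```bash
python3 - <<'E'
from h import *
s=observe();print(s['clock'],s['ee_pos'],s['tcp_rot'],s['grip_width'],s['grasp_force'])
c=read_camera('wrist');cv2.imwrite('pics/w2.png',c['frame']);W=cloud(c)
f=cv2.cvtColor(c['frame'],cv2.COLOR_BGR2HSV).astype(int)
w=((f[...,1]<40)&(f[...,2]>150)&(abs(W[...,2]-.095)<.006)).astype(np.uint8)
k,L,st,_=cv2.connectedComponentsWithStats(w)
for i in range(1,k):
    if st[i,4]>200:
        p=W[L==i];print(st[i],(p.min(0)+p.max(0))/2,np.ptp(p,axis=0))
m=(f[...,0]>18)&(f[...,0]<38)&(f[...,1]>120)&(W[...,2]>.15)
p=W[m];print('yel',len(p),p.min(0),p.max(0))
E
```

```text
5.25 [ 0.44408871 -0.16835887  0.22402989] [ 3.14083168e+00 -2.84793934e-04 -3.14020281e+00] 0.03711261385615767 41.01508855819702
[ 280  198   76   64 3716] [ 0.44167926 -0.16838717  0.09391416] [0.04908298 0.05729035 0.00485164]
[ 185  267   70   64 2956] [ 0.49895091 -0.24648324  0.09443424] [0.05495124 0.05530065 0.00588193]
[382 271  65  38 882] [ 0.49079166 -0.09104051  0.0940096 ] [0.03175355 0.05211878 0.00396379]
[259 372  34  36 851] [ 0.58384739 -0.20470309  0.09421793] [0.03647521 0.02879222 0.00363471]
[336 373  35  37 311] [ 0.58551296 -0.13779388  0.09417057] [0.03749642 0.02877028 0.00380936]
yel 6599 [ 0.42480247 -0.18632655  0.20598119] [ 0.45794025 -0.14898673  0.25242326]
```

View pics/w2.png

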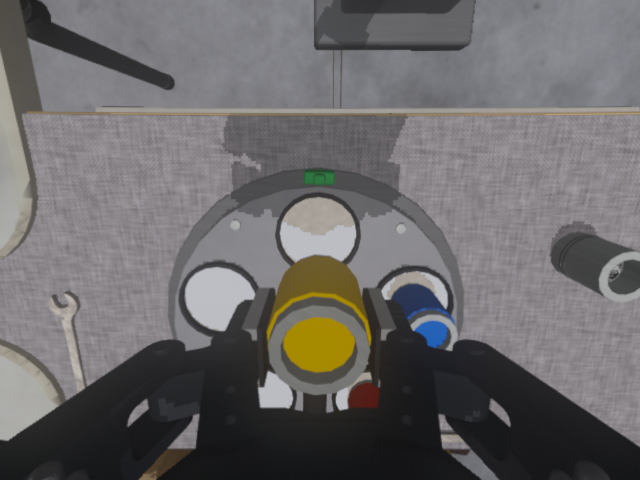

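The wrist view shows the held yellow socket upright at (318,320). The pocket floor is centred at (318,230), about (0.445,-0.168), so it lines up. I'm lowering it.

Emit:
send_rows(targets="0.2 0 0 0.035 0 0 0; 0.2 0 0 0.065 0 0 0; 0.2 0 0 0.085 0 0 0; 0.2 0 0 0.093 0 0 0; 0.2 0 0 0.098 0 0 0; 0.2 0 0 0.101 0 0 0; 0.2 0 0 0.103 0 0 0; 0.2 0 0 0.103 0 0 0; 0.2 0 0 0.103 0 0 0")

```text
clock: 6.2
ee_pos: [0.4444, -0.1697, 0.1221]
tcp_rot: [-3.141, 0.001, -3.141]
wrist_force: [-0.2, -0.1, -2.8]
grip_width: 0.0369
grasp_force: 41.0
```

Emit:
send_rows(targets="0.2 0 0 0.001 0 0 0; 0.2 0 0 0.002 0 0 0; 0.2 0 0 0.002 0 0 0; 0.2 0 0 0.002 0 0 0")

```text
clock: 6.6
ee_pos: [0.4442, -0.1697, 0.12]
tcp_rot: [-3.141, 0.001, -3.141]
wrist_force: [-1.1, 0.8, 2.2]
grip_width: 0.0373
grasp_force: 41.4
```

Contact: the wrist force rose from -2.8 to +2.2 N. I'm releasing and rising.

Emit:
send_rows(targets="0.55 0 0 0 0 0 0; 0.65 0 0 0 0 0 0; 0.75 0 0 0 0 0 0; 0.75 0 0 0 0 0 0; 0.75 0 0 0 0 0 0; 0.75 0 0 0 0 0 0; 0.75 0 0 -0.02 0 0 0; 0.75 0 0 -0.05 0 0 0; 0.75 0 0 -0.09 0 0 0; 0.75 0 0 -0.115 0 0 0; 0.75 0 0 -0.12 0 0 0; 0.75 0 0 -0.12 0 0 0; 0.75 0 0 -0.12 0 0 0")

```text
clock: 7.9
ee_pos: [0.4429, -0.1688, 0.2374]
tcp_rot: [3.14, -0.003, -3.141]
wrist_force: [0.7, -0.1, 0.0]
grip_width: 0.0643
grasp_force: 0.0
```

```bash
python3 - <<'E'
from h import *
s=observe();print(s['clock'],s['ee_pos'],s['tcp_rot'],s['grip_width'],s['joints'])
c=read_camera('wrist');cv2.imwrite('pics/w3.png',c['frame']);W=cloud(c)
f=cv2.cvtColor(c['frame'],cv2.COLOR_BGR2HSV).astype(int)
x,y,z=W[...,0],W[...,1],W[...,2]
for l,cx,cy,a,b in(('yel',.4445,-.1685,.125,.16),('blue',.499,-.095,.125,.16),('knob',.524,-.170,.172,.19)):
    p=W[(z>a)&(z<b)&(np.hypot(x-cx,y-cy)<.035)]
    if len(p):print(l,len(p),(p.min(0)+p.max(0))/2,np.ptp(p,axis=0),p[:,2].max())
c=read_camera('top')
W=cloud(c);x,y,z=W[...,0],W[...,1],W[...,2]
p=W[(z>.125)&(z<.16)&(np.hypot(x-.4445,y+.1685)<.035)];print(len(p))
E
```

```text
7.9 [ 0.44286024 -0.16877361  0.23744952] [ 3.14008792e+00 -2.71134221e-03 -3.14140367e+00] 0.06426606639888874 [-5.12338980e-01 -1.09642496e-01  1.95868692e+00 -1.89184921e-05
  1.29564908e+00 -2.08331708e+00]
yel 2589 [ 0.44318875 -0.16871684  0.1374805 ] [0.03604215 0.03733438 0.02494531] 0.14995315764237188
blue 395 [ 0.49474042 -0.09457725  0.13707846] [0.02601009 0.03618689 0.02397192] 0.14906441598004205
knob 1366 [ 0.5218409  -0.16959236  0.17777026] [0.0420787  0.01402296 0.0113862 ] 0.1834633598713886
2
```

View pics/w3.png

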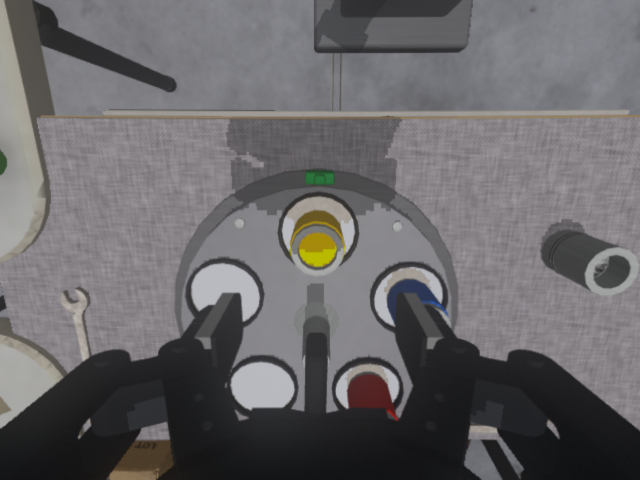

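Yellow now stands in its pocket at (318,240), top at z≈0.149. The knob bar lies along x at about (0.5235,-0.1697), so I'm moving over it, descending and gripping.

Emit:
send_rows(targets="0.6 -0.03 0 0 0 0 0; 0.6 -0.06 -0.001 0 0 0 0; 0.6 -0.08 -0.001 0 0 0 0; 0.6 -0.08 -0.001 0 0 0 0; 0.6 -0.08 -0.001 0.03 0 0 0; 0.6 -0.08 -0.001 0.06 0 0 0; 0.6 -0.08 -0.001 0.075 0 0 0; 0.6 -0.08 -0.001 0.079 0 0 0; 0.6 -0.08 -0.001 0.079 0 0 0")

```text
clock: 8.9
ee_pos: [0.5231, -0.1702, 0.1596]
tcp_rot: [3.141, -0.002, -3.142]
wrist_force: [0.2, 0.7, 0.9]
grip_width: 0.051
grasp_force: 0.0
```

Emit:
send_rows(targets="0.4 0 0 0 0 0 0; 0.3 0 0 0 0 0 0; 0.2 0 0 0 0 0 0; 0.1 0 0 0 0 0 0; 0.05 0 0 0 0 0 0; 0 0 0 0 0 0 0; 0 0 0 0 0 0 0; 0 0 0 0 0 0 0; 0 0 0 0 0 0 0; 0 0 0 0 0 0 0", force=30)

```text
clock: 9.9
ee_pos: [0.5246, -0.1707, 0.1617]
tcp_rot: [-3.141, 0.002, -3.141]
wrist_force: [-1.0, -0.9, 6.6]
grip_width: 0.0135
grasp_force: 29.7
```

Emit:
send_rows(targets="0 0 0 0 0 0 0.03; 0 0 0 0 0 0 0.08; 0 0 0 0 0 0 0.15; 0 0 0 0 0 0 0.23; 0 0 0 0 0 0 0.31; 0 0 0 0 0 0 0.39; 0 0 0 0 0 0 0.47; 0 0 0 0 0 0 0.55; 0 0 0 0 0 0 0.63; 0 0 0 0 0 0 0.71; 0 0 0 0 0 0 0.79; 0 0 0 0 0 0 0.87; 0 0 0 0 0 0 0.95; 0 0 0 0 0 0 1.03; 0 0 0 0 0 0 1.11; 0 0 0 0 0 0 1.18; 0 0 0 0 0 0 1.225; 0 0 0 0 0 0 1.25; 0 0 0 0 0 0 1.257; 0 0 0 0 0 0 1.257")

```text
clock: 11.9
ee_pos: [0.5238, -0.1718, 0.1617]
tcp_rot: [-3.14, 0.003, 1.885]
wrist_force: [-3.8, -3.0, 6.6]
grip_width: 0.0136
grasp_force: 29.8
```

Yaw is now 1.885, a turn of 1.257. I'm releasing and retreating.

Emit:
send_rows(targets="0.1 0 0 0 0 0 1.257e-9; 0.2 0 0 0 0 0 0; 0.3 0 0 0 0 0 0; 0.45 0 0 0 0 0 0; 0.6 0 0 0 0 0 0; 0.6 0 0 0 0 0 0; 0.6 0 0 0 0 0 0; 0.6 0 0 -0.02 0 0 0; 0.6 0 0 -0.05 0 0 0; 0.6 0 0 -0.09 0 0 0; 0.6 0 0 -0.12 0 0 0; 0.6 0 0 -0.13 0 0 0; 0.6 0 0 -0.13 0 0 0; 0.6 0 0 -0.13 0 0 0; 0.6 0 0 -0.13 0 0 0")

```text
clock: 13.4
ee_pos: [0.5226, -0.1697, 0.2875]
tcp_rot: [-3.138, -0.003, 1.885]
wrist_force: [-0.4, 0.1, -0.5]
grip_width: 0.0512
grasp_force: 0.0
```

```bash
python3 - <<'E'
from h import *
s=observe();print(s['clock'],s['ee_pos'],s['grip_width'],s['wrist_force'])
c=read_camera('scene');cv2.imwrite('pics/s4.png',c['frame']);W=cloud(c)
x,y,z=W[...,0],W[...,1],W[...,2]
f=cv2.cvtColor(c['frame'],cv2.COLOR_BGR2HSV).astype(int)
H,S=f[...,0],f[...,1]
B=(np.hypot(x-.5243,y+.170)<.12)&(z>.11)&(z<.155)&(S>130)
for l,m in(('yel',(H>18)&(H<38)),('blue',(H>100)&(H<125)),('red',(H<8)|(H>172))):
    p=W[B&m]
    if len(p):
        q=(p.min(0)+p.max(0))/2;print(l,len(p),q,np.ptp(p,axis=0),np.degrees(np.arctan2(q[1]+.17,q[0]-.5243)))
E
```

```text
13.4 [ 0.52259309 -0.16972583  0.28747932] 0.051167079774835526 [-0.36858188  0.12699088 -0.48583993]
yel 383 [ 0.49543119 -0.0981068   0.12898401] [0.03358831 0.03654171 0.03719773] 111.87799008365698
blue 359 [ 0.5854004  -0.12821978  0.12809207] [0.03382738 0.03497357 0.03613407] 34.36417098340224
red 395 [ 0.58562304 -0.22229017  0.12756437] [0.03411697 0.03271298 0.03486703] -40.45423261537173
```

View pics/s4.png

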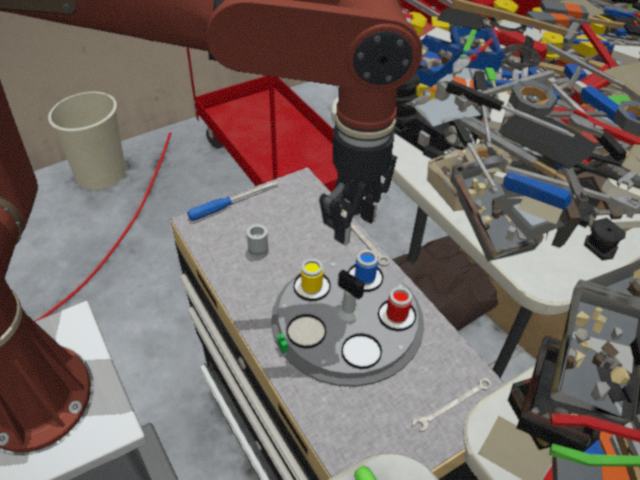

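The scene view shows yellow (312,278), blue (366,265) and red (400,305) upright, one click on. An empty pocket (305,330) is at the pointer, steel (257,238) hasn't moved, and the gripper is clear.

```bash
python3 -c "
from cell import ticket
print(ticket.job_done())"
```

```text
the job is handed in; nothing more can be done
None
```

I stood the yellow socket in the pocket at the pointer, turned the carousel one click clockwise and let go; the last picture showed blue and red upright and the steel socket unmoved, and the job is handed in (no verdict was returned).

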